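# Show where the stray spade bit goes

### The job

A trainee is clearing up after a drilling job and has to be shown what goes where. Point straight down at the flat spade bit left lying on the bench, with the fingertips just above it (not more than 5 cm), and keep still there for two seconds; then point in the same way at the one empty hole in the drill-accessory block, again for two seconds, and finish the job with the hand still pointing at that hole. Only point: do not touch, shift or pick up anything.

Things in the scene. Friction and masses are not known exactly. Their poses are not given: they have to be found in the camera images.
- block: grey plastic block for hex-shank drill accessories, 115 (x) x 175 (y) x 40 mm high, fixed to the bench but at a different place each time; origin under its centre, z up; six vertical 8 mm holes with flat black rubber grommets, in two rows of three, 55 mm apart both ways; five hold an accessory standing up to 45 mm above the block's top, one is empty.
- hole0 (a point): mouth of a hole on the block's top face (40 mm above the bench), at -27.5, +55.0 mm in the block's frame; which hole is empty changes
- hole1 (a point): mouth of a hole on the block's top face (40 mm above the bench), at -27.5, +0.0 mm in the block's frame; which hole is empty changes
- hole2 (a point): mouth of a hole on the block's top face (40 mm above the bench), at -27.5, -55.0 mm in the block's frame; which hole is empty changes
- hole3 (a point): mouth of a hole on the block's top face (40 mm above the bench), at +27.5, +55.0 mm in the block's frame; which hole is empty changes
- hole4 (a point): mouth of a hole on the block's top face (40 mm above the bench), at +27.5, +0.0 mm in the block's frame; which hole is empty changes
- hole5 (a point): mouth of a hole on the block's top face (40 mm above the bench), at +27.5, -55.0 mm in the block's frame; which hole is empty changes
- spade_bit: flat steel spade bit (wood-boring) lying flat on the bench: a hex and round shank 6.4 mm thick and 102 mm long, then a flat paddle 28 mm wide, 34 mm long and 4 mm thick with a slim point; 147 mm overall, nowhere higher than 7 mm; origin under its middle, on the bench, x along it towards the point (shank end at x = -73 mm, paddle from +25 to +59 mm, point at +74 mm)
- step_drill: brass-coloured stepped cone drill, 29 mm at its widest, point up; stands head up in one of the six holes, any of them; origin at the foot of the shank, 25 mm below the hole's mouth, z up the shank; top 45 mm above the block
- countersink: steel countersink, 20 mm head with a cone on top; stands head up in one of the six holes, any of them; origin at the foot of the shank, 25 mm below the hole's mouth, z up the shank; top 41 mm above the block
- hole_saw: grey hole saw, a 32 mm cup open at the top with a pilot drill in it; stands head up in one of the six holes, any of them; origin at the foot of the shank, 25 mm below the hole's mouth, z up the shank; top 45 mm above the block
- forstner: dark steel Forstner bit, flat disc head 28 mm wide; stands head up in one of the six holes, any of them; origin at the foot of the shank, 25 mm below the hole's mouth, z up the shank; top 44 mm above the block
- nut_driver: steel nut driver, plain 13 mm round socket; stands head up in one of the six holes, any of them; origin at the foot of the shank, 25 mm below the hole's mouth, z up the shank; top 40 mm above the block
- screwdriver: bystander: screwdriver 190 mm long lying beside the spade bit, roughly parallel to it and 55 to 75 mm from it, under 40 mm high; origin under its middle, x along it to the tip
- tape_measure: bystander: yellow and black tape measure, 70 x 64 x 32 mm, lying flat on the other side of the spade bit, its origin (under its centre) 88 to 105 mm from it. (Further bystanders, outside the work: two cordless drills standing 200 mm high near the far corners, over 0.6 m ahead of the base axis and over 0.4 m to the side; pliers, safety glasses and fixed equipment under 220 mm high round the edges)
Mind the look-alikes: they are no part of the job. What is meant by the spade_bit is not yellow, and is the smaller of those in its own colour. Of the things shaped like the step_drill, the brass one is meant.

How it is judged:
By the outcome, as a careful person would: the job done as asked, in the order asked, and still so for the second after the job is handed in, with the robot touching nothing.
It also fails if it takes over 45 s, if anything falls off the work surface, if the arm or the gripper's body presses on something with over 40 N, if the wrist force passes 120 N, or if a joint passes its speed limit or range.

### The arm

A 6-joint arm with a two-finger parallel gripper is mounted at the origin on the work surface. World frame = base frame: x ahead of the robot, y to its left, z up, the work surface at z = 0. Lengths are in m, angles in rad, forces in N, time in s.
With the tool pointing down it reaches from about 0.375 to 0.9 m from the base axis. Payload 3.1 kg.
Tool frame: the origin (TCP) lies between the finger pads, 19 mm behind the fingertips; this is the grasp point; z points along the fingers, y is the line along which they close (so a half turn about z gives the same grasp; the last joint's range is limited). The gripper opens to 85 mm and grips with 20 to 120 N. Pads are 22 mm wide; open, the fingers measure 114 mm over their backs; the gripper's body (76 mm by 85 mm) begins 54 mm behind the grasp point. The pads swing forward as they close: fully open they stand 13 mm farther back than shut.
Start: joints at [-0.178, 0.527, 1.433, -0, 1.181, -0.178], TCP at [0.625, 0, 0.25] pointing down, gripper open.
Joint ranges: [-3.08, 3.08], [-0.75, 2.2], [0.22, 2.44], [-1.43, 4.57], [0, 2.65], [-2.85, 2.85]. Speed limits (rad/s): [2.79, 2.79, 3.14, 3.14, 3.14, 3.14].

### API

Orientations are given as a unit quaternion [x, y, z, w].
In Python, from station import manip, vision gives the robot as it stands.
- The arm moves only by the tool drive_tool, never from a script. Its argument "deltas" is a list that holds one entry, the list of rows, each a list of 4 numbers: the shift along the tool's x, y, z in mm, then the turn about the tool's z in rad. A call has 1 to 5 rows; each row is the pose to reach, as a shift and turn from the pose commanded when the call began, along the tool's axes at that moment; what a row does not reach only later rows make up. A row lasts 1/12 s, in which the tool goes at most 41.7 mm and 7.16 degrees, less where a joint would pass 70% of its speed; a pose out of reach is approached as far as the arm can. A call with a gripper value outside its range is refused whole. "jaw" is the finger opening in mm, from 0 to 85.4, set as the call begins (left out, the last holds). The fingers move at their own pace and stop on an object; "force" is the grip in N (left out, the last holds). Time passes only in rows, so rows that repeat a pose let the fingers close. It gives the time, the measured TCP pose, the force, the opening and the grip force at its end, in the units of the state.
- manip.sense(): the state, without advancing time (a new reading comes with each control period).
- vision.snapshot(name): name is "scene" or "side" or "wrist"; returns the picture (400x640x3 uint8, red, green, blue); there is no depth.
- vision.camera_model(name): a dict with "camera_matrix" (3x3 intrinsics, pixels), "D" ([k1, k2, p1, p2, k3] as OpenCV has them; the pictures are not rectified), "rvec" (rotation vector, rad) and "tvec" (3), from world to camera coordinates, as OpenCV has them. Camera axes: x right, y down, z forward; pixel columns grow to the right and rows downward; lengths in m; the calibration is good to about 2 mm. A picture is of the moment at which its call begins: read the wrist's pose just before it. camera_model takes no time and is no camera call; for the wrist camera it gives the pose at the moment of the call.
- manip.sign_off(): hands the job in; it is judged then, once.
The state is a dict: "t": time; "q": joint angles; "qd": joint speeds; "tau": joint torques, N m; "tcp_pos": TCP position; "tool_rot": TCP orientation; "force": force on the tool from outside, world axes, zero at the start; "ft_torque": the same for the moment, N m; "finger_gap": opening from 0.0 (shut) to 1.0 (fully open); "gripper_force": force on a finger pad.
Only numpy, scipy, OpenCV 4.12 (cv2) and the standard library are available. Lean on these libraries where they do the work, as an engineer would, in place of code of your own. Each camera call takes 0.05 s, during which the arm holds its last target. There are 200 camera calls.

## Working session

There is one attempt and no reset: what is moved stays moved. The work goes in short steps, Python scripts to look and compute and a tool call to move; the robot and the scene stay as the last step left them, time stands still between calls to the robot, and variables do not carry over. Pictures are saved under pics/ and viewed, at most 10 in all, crops included, and the job is handed in when it is done.

Besides the shell and the picture viewer there is one more tool, called as name(argument=value, ...), one argument or row to a line, values as JSON. drive_tool: Moves the arm, as the interface text tells. Its arguments: {"type":"object","properties":{"deltas":{"type":"array"},"jaw":{"type":"number"},"force":{"type":"number"}},"required":["deltas"]}

```bash
mkdir -p pics; cat > h.py <<'E'
import numpy as np, cv2
from station import manip, vision
def ray(cm,uv):
    K=np.array(cm["camera_matrix"],float);D=np.array(cm["D"],float)
    R=cv2.Rodrigues(np.array(cm["rvec"],float))[0];t=np.array(cm["tvec"],float).ravel()
    n=cv2.undistortPoints(np.array(uv,float).reshape(-1,1,2),K,D).reshape(-1,2)
    return -R.T@t, np.c_[n,np.ones(len(n))]@R
def onz(cm,uv,z):
    o,d=ray(cm,uv); s=(z-o[2])/d[:,2]; return o+d*s[:,None]
def proj(cm,P):
    return cv2.projectPoints(np.array(P,float).reshape(-1,1,3),np.array(cm["rvec"],float),np.array(cm["tvec"],float),np.array(cm["camera_matrix"],float),np.array(cm["D"],float))[0].reshape(-1,2)
E
python3 - <<'E'
from h import *
s=manip.sense();print(s["t"],s["tcp_pos"],s["tool_rot"],s["finger_gap"])
for n in("scene","side","wrist"):
    cm=vision.camera_model(n);im=vision.snapshot(n);cv2.imwrite(f"pics/{n}0.png",im[:,:,::-1])
    np.save(f"pics/{n}0.npy",cm,allow_pickle=True); print(n,ray(cm,[[320,200]]))
E
```

```text
0.0 [6.24317169e-01 1.44051911e-04 2.49046747e-01] [ 7.07100172e-01  7.07112563e-01 -6.27299341e-04 -8.81322454e-04] 1.0008060020697807
scene (array([ 1.08346418, -0.01198166,  0.93988168]), array([[-0.54727099,  0.01790977, -0.83737208]]))
side (array([0.26876682, 1.15189482, 0.736248  ]), array([[ 0.16041769, -0.85466194, -0.49382605]]))
wrist (array([0.62376136, 0.07108837, 0.37301401]), array([[-0.00342755, -0.28116179, -0.95965537]]))
```

View pics/scene0.png

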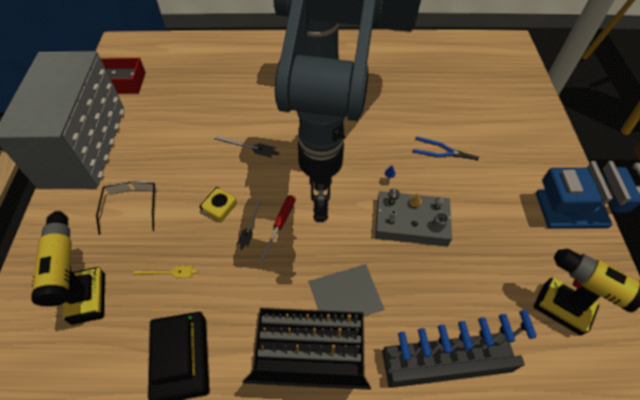

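View pics/side0.png

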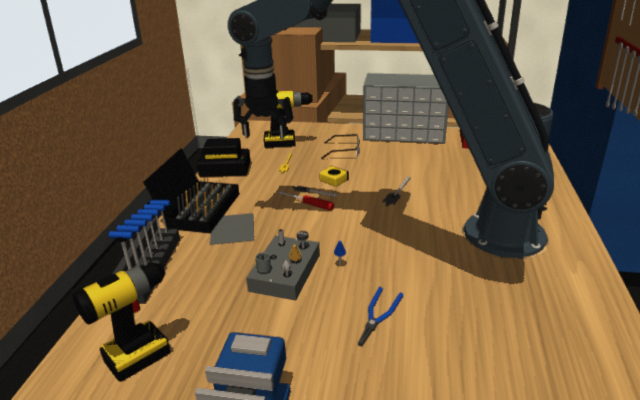

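View pics/wrist0.png

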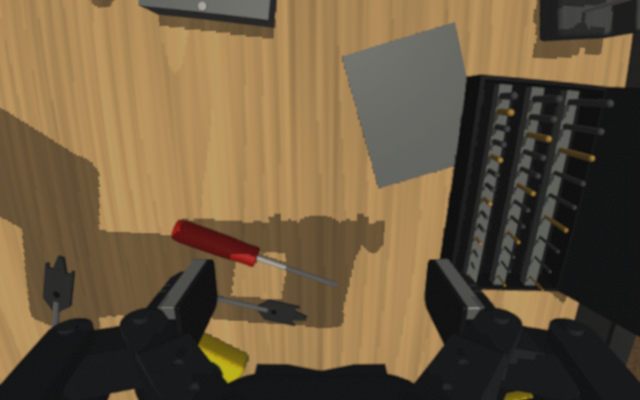

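The scene view shows the block at about (413,218). Two dark spade bits are visible: one at (248,225), between the tape measure (218,203) and the red screwdriver (283,215), and one at (250,147). The yellow one at (165,271) is a look-alike. Next I'll enlarge the scene and side crops.

```bash
python3 - <<'E'
from h import *
a=cv2.imread("pics/scene0.png");b=cv2.imread("pics/side0.png");w=cv2.imread("pics/wrist0.png")
g=lambda i,x,y,W,H:cv2.resize(cv2.convertScaleAbs(i[y:y+H,x:x+W],alpha=1.6),(400,300),interpolation=cv2.INTER_CUBIC)
cv2.imwrite("pics/crop.png",np.vstack([np.hstack([g(a,365,175,100,75),g(b,235,220,100,75)]),np.hstack([g(a,205,130,120,140*75//100) if 0 else g(a,200,130,180,135),g(w,190,220,160,120)])]))
E
```

```text
(no output)
```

View pics/crop.png

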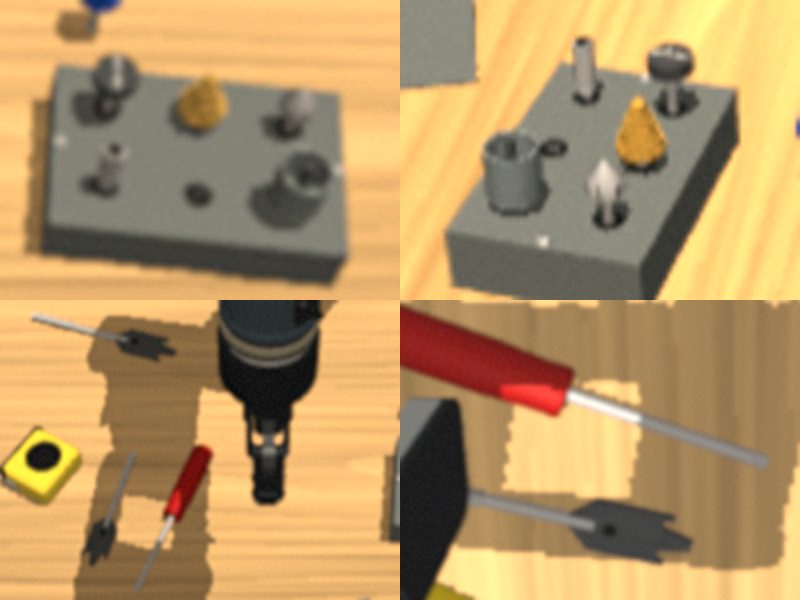

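The empty hole is the middle one of the row farther from the base: scene (414.5,223.3), side (273.3,256.8). The wanted spade bit runs from scene (260,199) at the shank end to (242,248) at the point. The other dark bit runs from (215,138) to (279,153).

```bash
python3 - <<'E'
from h import *
cs,cd=(np.load(f"pics/{n}0.npy",allow_pickle=True).item() for n in("scene","side"))
cw=np.load("pics/wrist0.npy",allow_pickle=True).item()
a=onz(cs,[[260.3,198.9],[241.9,247.9],[247,232.5]],.004);print(a,np.linalg.norm(a[0]-a[1]))
b=onz(cs,[[214.9,137.7],[278.8,153.4]],.004);print(b,np.linalg.norm(b[0]-b[1]))
print("wrist tip",onz(cw,[[306,318],[273,312]],.004))
h1=onz(cs,[[414.5,223.3]],.04);h2=onz(cd,[[273.3,256.8]],.04);print("hole",h1,h2)
c=onz(cs,[[379.25,191.5],[450,198.75],[377.5,231.3]],.04);print("corners",c,np.linalg.norm(c[1]-c[0]),np.linalg.norm(c[2]-c[0]))
# step drill neighbours seen from both cams -> triangulate hole
def tri(u,v):
    o1,d1=ray(cs,[u]);o2,d2=ray(cd,[v]);A=np.c_[d1[0],-d2[0]];s=np.linalg.lstsq(A,o2-o1,rcond=None)[0]
    return (o1+s[0]*d1[0]+o2+s[1]*d2[0])/2
print("tri hole",tri([414.5,223.3],[273.3,256.8]))
s=manip.sense();R=__import__("scipy.spatial.transform",fromlist=["Rotation"]).Rotation.from_quat(s["tool_rot"]).as_matrix();print(R.round(3))
E
```

```text
[[ 0.46767978 -0.14432451  0.004     ]
 [ 0.60675347 -0.17930264  0.004     ]
 [ 0.56516216 -0.1704919   0.004     ]] 0.14340487799530116
[[ 0.26000107 -0.28614418  0.004     ]
 [ 0.31838215 -0.10300142  0.004     ]] 0.19222284245154916
wrist tip [[ 0.60537295 -0.184888    0.004     ]
 [ 0.56597159 -0.17666719  0.004     ]]
hole [[0.56243982 0.2300681  0.04      ]] [[0.55833369 0.22448001 0.04      ]]
corners [[0.4709342  0.15471722 0.04      ]
 [0.49345617 0.32720058 0.04      ]
 [0.58343796 0.14045932 0.04      ]] 0.17394755121751546 0.11340363368390441
tri hole [0.55996389 0.22857325 0.04093356]
[[-0.     1.    -0.002]
 [ 1.     0.     0.   ]
 [ 0.    -0.002 -1.   ]]
```

The lengths fit: 143 mm against the 147 mm given (the other dark bit is 192 mm), and the block measures 174 x 113 mm. The bit's middle is at about (0.537,-0.163) and the hole at about (0.560,0.228). I'll move above the bit while closing the fingers.

drive_tool(
  deltas=[
    [[-33,-18,0,0],[-66,-36,0,0],[-99,-54,0,0],[-132,-71,0,0],[-163,-88,0,0]],
  ],
  jaw=0,
)

```text
t: 0.57
tcp_pos: [0.5359, -0.1643, 0.2498]
tool_rot: [0.707, 0.707, -0.0, -0.0]
force: [-0.0, -0.6, 0.1]
finger_gap: 0.299
gripper_force: 0.0
```

drive_tool(
  deltas=[
    [[0,0,30,0],[0,0,60,0],[0,0,90,0],[0,0,110,0],[0,0,110,0]],
  ],
)

```text
t: 0.98
tcp_pos: [0.5339, -0.1617, 0.1358]
tool_rot: [0.707, 0.707, -0.001, -0.005]
force: [-0.4, 0.3, 0.2]
finger_gap: -0.0
gripper_force: 0.0
```

```bash
python3 - <<'E'
from h import *
s=manip.sense();print(s["t"],s["tcp_pos"],s["tool_rot"],s["finger_gap"],s["force"])
p=np.array(s["tcp_pos"])
cw=vision.camera_model("wrist");w=vision.snapshot("wrist")[:,:,::-1].copy();np.save("pics/wrist1.npy",cw,allow_pickle=True)
a=vision.snapshot("scene")[:,:,::-1];cv2.imwrite("pics/scene1.png",a)
print(proj(cw,[[p[0],p[1],.004]]))
w=cv2.convertScaleAbs(w,alpha=1.6);cv2.imwrite("pics/w1.png",w)
E
```

```text
0.9833 [ 0.5338903  -0.16171293  0.13576448] [ 0.70732816  0.70686817 -0.00142364 -0.00471531] -3.81836261907104e-05 [-0.4126315   0.28316112  0.23960845]
[[323.26844907 195.61928944]]
```

View pics/w1.png

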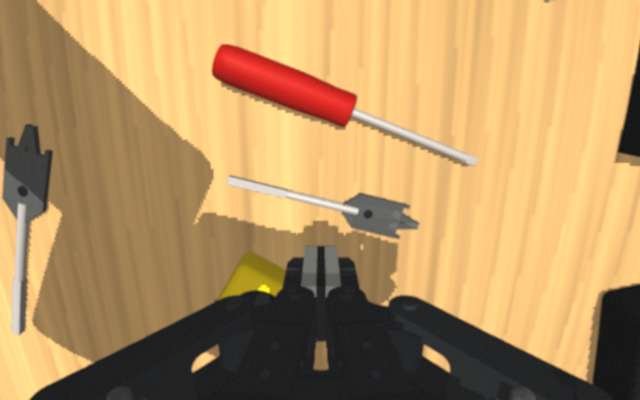

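The wrist view shows the bit clearly: shank end (229,180), point (418,224), hole in the paddle (368,213). The TCP projects to (323,196) on the bench, almost on the shank.

```bash
python3 - <<'E'
from h import *
cw=np.load("pics/wrist1.npy",allow_pickle=True).item()
a=onz(cw,[[229,180],[418,224],[323,202],[320,200.5]],.0035);print(a,np.linalg.norm(a[0]-a[1]),(a[0]+a[1])/2)
s=manip.sense();print(s["t"],s["tcp_pos"],s["tool_rot"])
E
```

```text
[[ 0.46410967 -0.14987905  0.0035    ]
 [ 0.60631336 -0.184284    0.0035    ]
 [ 0.53369084 -0.16679886  0.0035    ]
 [ 0.53144992 -0.16563255  0.0035    ]] 0.1463064941188798 [ 0.53521151 -0.16708152  0.0035    ]
1.0833 [ 0.53669232 -0.16286349  0.13954435] [ 7.07136709e-01  7.07076261e-01 -2.67776669e-04 -8.74291359e-04]
```

The measured length is 146 mm, which fits, so I'll centre on the middle at (0.536,-0.166). Lowering to TCP z = 0.056 puts the fingertips about 30 mm above the bit, and then I hold.

drive_tool(
  deltas=[
    [[-1,0,25,0],[-2,-1,50,0],[-3,-1,70,0],[-3,-1,80,0],[-3,-1,84,0]],
  ],
)

```text
t: 1.5
tcp_pos: [0.5364, -0.1661, 0.056]
tool_rot: [0.707, 0.707, 0.0, 0.0]
force: [0.6, -0.1, 0.7]
finger_gap: 0.003
gripper_force: 0.0
```

drive_tool(
  deltas=[
    [[0,0,0,0],[0,0,0,0],[0,0,0,0],[0,0,0,0],[0,0,0,0]],
  ],
)

```text
t: 1.92
tcp_pos: [0.5365, -0.1662, 0.057]
tool_rot: [0.707, 0.707, 0.0, 0.001]
force: [0.1, 0.1, -0.3]
finger_gap: -0.003
gripper_force: 0.0
```

drive_tool(
  deltas=[
    [[0,0,0,0],[0,0,0,0],[0,0,0,0],[0,0,0,0],[0,0,0,0]],
  ],
)

```text
t: 2.33
tcp_pos: [0.5359, -0.166, 0.056]
tool_rot: [0.707, 0.707, -0.0, -0.0]
force: [-0.2, -0.1, 0.8]
finger_gap: -0.001
gripper_force: 0.0
```

drive_tool(
  deltas=[
    [[0,0,0,0],[0,0,0,0],[0,0,0,0],[0,0,0,0],[0,0,0,0]],
  ],
)

```text
t: 2.75
tcp_pos: [0.536, -0.166, 0.056]
tool_rot: [0.707, 0.707, -0.0, -0.0]
force: [0.4, 0.3, 0.1]
finger_gap: -0.001
gripper_force: 0.0
```

drive_tool(
  deltas=[
    [[0,0,0,0],[0,0,0,0],[0,0,0,0],[0,0,0,0],[0,0,0,0]],
  ],
)

```text
t: 3.17
tcp_pos: [0.536, -0.166, 0.056]
tool_rot: [0.707, 0.707, 0.0, -0.0]
force: [-0.2, -0.3, 0.4]
finger_gap: 0.002
gripper_force: 0.0
```

drive_tool(
  deltas=[
    [[0,0,0,0],[0,0,0,0],[0,0,0,0],[0,0,0,0],[0,0,0,0]],
  ],
)

```text
t: 3.58
tcp_pos: [0.536, -0.166, 0.056]
tool_rot: [0.707, 0.707, -0.0, 0.0]
force: [-0.7, 0.7, 0.6]
finger_gap: -0.003
gripper_force: 0.0
```

drive_tool(
  deltas=[
    [[0,0,0,0],[0,0,0,0],[0,0,0,0],[0,0,0,0],[0,0,0,0]],
  ],
)

```text
t: 4.0
tcp_pos: [0.536, -0.166, 0.056]
tool_rot: [0.707, 0.707, -0.0, 0.0]
force: [-0.6, -0.1, 0.2]
finger_gap: -0.0
gripper_force: 0.0
```

drive_tool(
  deltas=[
    [[0,0,0,0],[0,0,0,0],[0,0,0,0],[0,0,0,0],[0,0,0,0]],
  ],
)

```text
t: 4.42
tcp_pos: [0.536, -0.166, 0.056]
tool_rot: [0.707, 0.707, 0.0, 0.0]
force: [0.4, 0.0, -0.3]
finger_gap: 0.0
gripper_force: 0.0
```

I held there for 2.9 s without moving. Next: rise, then cross to above the hole at a safe height.

drive_tool(
  deltas=[
    [[0,0,-30,0],[0,0,-65,0],[0,0,-100,0],[0,0,-130,0],[0,0,-144,0]],
  ],
)

```text
t: 4.83
tcp_pos: [0.5377, -0.1668, 0.2042]
tool_rot: [0.707, 0.707, 0.001, 0.003]
force: [-0.3, -0.8, -0.2]
finger_gap: -0.0
gripper_force: 0.0
```

drive_tool(
  deltas=[
    [[20,2,0,0],[50,4,0,0],[85,6,0,0],[120,8,0,0],[155,10,0,0]],
  ],
)

```text
t: 5.25
tcp_pos: [0.5457, -0.0097, 0.2001]
tool_rot: [0.707, 0.707, 0.0, 0.0]
force: [0.5, -1.1, 0.3]
finger_gap: 0.0
gripper_force: 0.0
```

drive_tool(
  deltas=[
    [[35,2,0,0],[70,4,0,0],[105,6,0,0],[140,8,0,0],[175,10,0,0]],
  ],
)

```text
t: 5.67
tcp_pos: [0.5556, 0.1658, 0.2]
tool_rot: [0.707, 0.707, -0.0, -0.0]
force: [-0.1, 0.4, 0.7]
finger_gap: -0.0
gripper_force: 0.0
```

drive_tool(
  deltas=[
    [[30,2,0,0],[50,3,0,0],[60,4,0,0],[64,4,0,0],[64,4,0,0]],
  ],
)

```text
t: 6.08
tcp_pos: [0.5597, 0.2282, 0.1998]
tool_rot: [0.707, 0.707, -0.0, -0.0]
force: [-0.9, -0.6, 0.7]
finger_gap: 0.004
gripper_force: 0.0
```

drive_tool(
  deltas=[
    [[0,0,0,0],[0,0,0,0],[0,0,0,0]],
  ],
)

```text
t: 6.33
tcp_pos: [0.5601, 0.2267, 0.2]
tool_rot: [0.708, 0.706, -0.0, -0.0]
force: [-0.1, -0.6, 0.4]
finger_gap: 0.001
gripper_force: 0.0
```

```bash
python3 - <<'E'
from h import *
s=manip.sense();print(s["t"],s["tcp_pos"],s["tool_rot"],s["finger_gap"],s["force"])
p=np.array(s["tcp_pos"])
cw=vision.camera_model("wrist");w=vision.snapshot("wrist")[:,:,::-1].copy();np.save("pics/wrist2.npy",cw,allow_pickle=True)
print(proj(cw,[[p[0],p[1],.04],[.560,.228,.04]]))
cv2.imwrite("pics/w2.png",cv2.convertScaleAbs(w,alpha=1.6))
E
```

```text
6.3333 [0.56010116 0.22665036 0.20002148] [ 7.07760389e-01  7.06452539e-01 -2.04979454e-04 -1.19111769e-06] 0.000709940486766277 [-0.12800846 -0.5882934   0.41761974]
[[321.66515019 185.5047884 ]
 [321.53784027 183.90148647]]
```

View pics/w2.png

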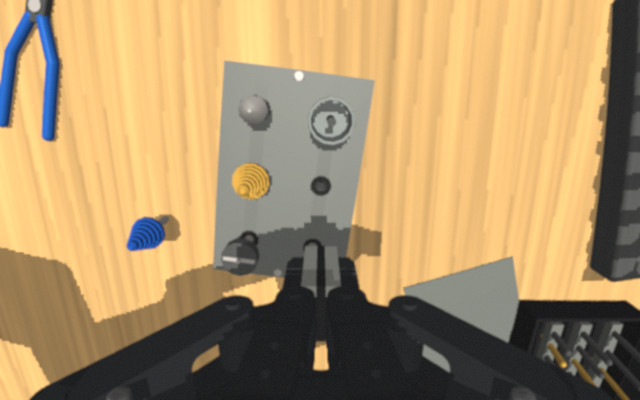

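The empty hole is at (320.5,185.5), and the TCP projects to (321.7,185.5), so they agree within 1–2 mm. The five other holes are occupied. Lowering to TCP z = 0.095 puts the fingertips about 36 mm above the hole's mouth, and then I hold.

drive_tool(
  deltas=[
    [[-1,0,20,0],[-1,0,45,0],[-1,0,70,0],[-1,0,90,0],[-1,0,105,0]],
  ],
)

```text
t: 6.8
tcp_pos: [0.5593, 0.226, 0.0932]
tool_rot: [0.708, 0.707, -0.001, -0.001]
force: [0.9, -0.6, 0.4]
finger_gap: -0.003
gripper_force: 0.0
```

drive_tool(
  deltas=[
    [[0,0,0,0],[0,0,0,0],[0,0,0,0],[0,0,0,0],[0,0,0,0]],
  ],
)

```text
t: 7.22
tcp_pos: [0.5609, 0.2271, 0.0964]
tool_rot: [0.707, 0.707, 0.001, 0.001]
force: [1.0, 0.8, -0.1]
finger_gap: 0.001
gripper_force: 0.0
```

drive_tool(
  deltas=[
    [[0,0,0,0],[0,0,0,0],[0,0,0,0],[0,0,0,0],[0,0,0,0]],
  ],
)

```text
t: 7.63
tcp_pos: [0.56, 0.2271, 0.0951]
tool_rot: [0.707, 0.707, 0.0, 0.0]
force: [-0.2, -0.1, 0.1]
finger_gap: -0.0
gripper_force: 0.0
```

drive_tool(
  deltas=[
    [[0,0,0,0],[0,0,0,0],[0,0,0,0],[0,0,0,0],[0,0,0,0]],
  ],
)

```text
t: 8.05
tcp_pos: [0.56, 0.227, 0.095]
tool_rot: [0.707, 0.707, -0.0, -0.0]
force: [-0.0, -0.3, -0.6]
finger_gap: 0.001
gripper_force: 0.0
```

drive_tool(
  deltas=[
    [[0,0,0,0],[0,0,0,0],[0,0,0,0],[0,0,0,0],[0,0,0,0]],
  ],
)

```text
t: 8.47
tcp_pos: [0.56, 0.227, 0.095]
tool_rot: [0.707, 0.707, -0.0, 0.0]
force: [0.3, -0.1, -0.5]
finger_gap: 0.0
gripper_force: 0.0
```

drive_tool(
  deltas=[
    [[0,0,0,0],[0,0,0,0],[0,0,0,0],[0,0,0,0],[0,0,0,0]],
  ],
)

```text
t: 8.88
tcp_pos: [0.56, 0.227, 0.095]
tool_rot: [0.707, 0.707, -0.0, -0.0]
force: [0.3, 0.4, -0.4]
finger_gap: 0.005
gripper_force: 0.0
```

drive_tool(
  deltas=[
    [[0,0,0,0],[0,0,0,0],[0,0,0,0],[0,0,0,0],[0,0,0,0]],
  ],
)

```text
t: 9.3
tcp_pos: [0.56, 0.227, 0.095]
tool_rot: [0.707, 0.707, -0.0, -0.0]
force: [0.6, -0.2, -0.2]
finger_gap: -0.001
gripper_force: 0.0
```

drive_tool(
  deltas=[
    [[0,0,0,0],[0,0,0,0],[0,0,0,0],[0,0,0,0],[0,0,0,0]],
  ],
)

```text
t: 9.72
tcp_pos: [0.56, 0.227, 0.095]
tool_rot: [0.707, 0.707, -0.0, -0.0]
force: [0.3, -0.8, -0.1]
finger_gap: 0.003
gripper_force: 0.0
```

```bash
python3 - <<'E'
from h import *
s=manip.sense();print(s["t"],s["tcp_pos"],s["tool_rot"],s["force"])
b=vision.snapshot("side")[:,:,::-1];a=vision.snapshot("scene")[:,:,::-1]
g=lambda i,x,y:cv2.resize(cv2.convertScaleAbs(i[y:y+120,x:x+120],alpha=1.6),(400,400),interpolation=cv2.INTER_CUBIC)
cv2.imwrite("pics/end.png",np.hstack([g(a,355,150),g(b,225,180)]))
E
```

```text
9.7167 [0.55997523 0.22702637 0.09501211] [ 7.07102247e-01  7.07111315e-01 -1.91022446e-05 -3.35104918e-07] [ 0.26047567 -0.80701674 -0.09694703]
```

View pics/end.png

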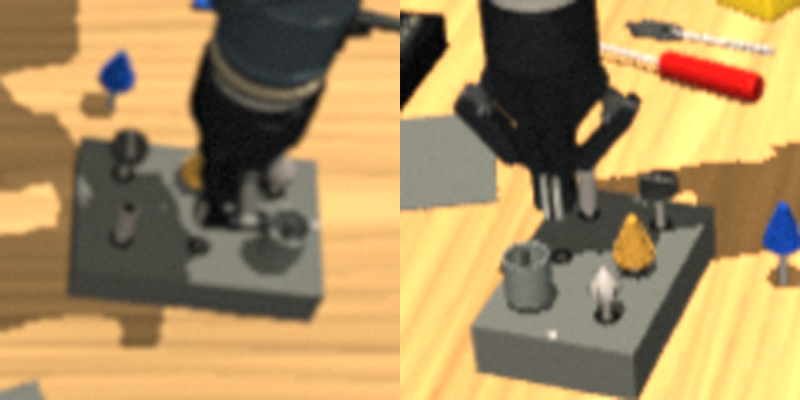

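The side view shows the shut fingertips at crop (552,215), straight above the empty hole at (562,256). Nothing is touched and every accessory is still standing. I've held for 2.9 s, so I'm handing in.

```bash
python3 -c "
from station import manip
print(manip.sign_off())"
```

```text
the job is handed in; nothing more can be done
None
```

I pointed at the grey spade bit and then at the empty hole (hole4), holding still 2.9 s at each without touching anything, and handed the job in at 9.7 s with the hand still pointing at the hole.

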